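# Start up the handle-sanding station

## Robot

A 7-joint arm with a two-finger parallel gripper is mounted at the origin on the work surface. World frame = base frame: x ahead of the robot, y to its left, z up, the work surface at z = 0. Lengths are in m, angles in rad, forces in N, time in s.
With the tool pointing down it reaches from about 0.4 to 0.925 m from the base axis. Payload 5.6 kg.
Tool frame: the origin (TCP) lies at the very end of the fingers, on their centre line; the grasp point (between the pads) lies 19 mm behind it; z points along the fingers, y is the line along which they close (so a half turn about z gives the same grasp; the last joint's range is limited). The gripper opens to 85 mm and grips with 20 to 120 N. Pads are 22 mm wide; open, the fingers measure 114 mm over their backs; the gripper's body (76 mm by 85 mm) begins 54 mm behind the grasp point. The pads swing forward as they close: fully open they stand 13 mm farther back than shut.
Start: joints at [-0.043, 0.468, -0.012, 1.603, 0.006, 1.071, -0.056], TCP at [0.65, -0, 0.231] pointing down, gripper open.
Joint ranges: [-2.53, 2.53], [-0.31, 2.02], [-1.57, 1.55], [0.28, 2.44], [-1.29, 4.43], [0.15, 1.84], [-2.92, 2.92]. Speed limits (rad/s): [2.57, 2.57, 3.14, 3.14, 3.14, 3.14, 3.14].

## Interface

Orientations are given as a rotation vector (axis times angle).
In Python, from bench import manip, eyes, order gives the robot as it stands. The module is installed in compiled form; this text tells all that it offers.
- The arm moves only by the shell command python3 -m inch 'ROWS'. ROWS is JSON, a list of rows, each a list of 7 numbers: the opening in per cent of the stroke, from 0 (shut) to 100 (fully open), then the shift along the tool's x, y, z in mm, then the turn, a rotation vector about the tool's x, y, z in degrees. In form: [[jaw, tx, ty, tz, wx, wy, wz], ...]. A call has 1 to 20 rows; each row shifts and turns the commanded pose from where the row before left it, along the tool's axes as they then stand; what a row does not reach is not made up. A row lasts 1/8 s, in which the tool goes at most 62.5 mm and 10.7 degrees, less where a joint would pass 70% of its speed; a pose out of reach is approached as far as the arm can. A call with a gripper value outside its range is refused whole. The fingers move at their own pace and stop on an object; the grip force is fixed at half the most. Time passes only in rows, so rows that do not move let the fingers close. It gives the time, the measured TCP pose, the force, the opening and the grip force at its end, in the units of the state.
- manip.get_obs(): the state, without advancing time (a new reading comes with each control period).
- eyes.read_camera(name): name is "scene" or "side" or "wrist"; returns a dict with "pixels" (420x560x3 uint8, red, green, blue), "fx", "fy", "cx", "cy" (pixels), "extrinsics" (4x4, takes a point from camera to world coordinates); the wrist camera has in their place "hand_eye" (4x4, takes a point from camera to tool coordinates, whose origin is the TCP and whose axes are the flange's). Camera axes: x right, y down, z forward; pixel columns grow to the right and rows downward; lengths in m; the calibration is good to about 2 mm. A picture is of the moment at which its call begins: read the wrist's pose just before it. There is no depth.
- order.sign_off(): hands the job in; it is judged then, once.
The state is a dict: "time": time; "joint_pos": joint angles; "dq": joint speeds; "effort": joint torques, N m; "tcp_pos": TCP position; "orientation": TCP orientation; "ft_force": force on the tool from outside, world axes, zero at the start; "ft_torque": the same for the moment, N m; "opening": opening from 0.0 (shut) to 1.0 (fully open); "gripper_force": force on a finger pad.
Only numpy, scipy, OpenCV 4.12 (cv2) and the standard library are available. Lean on these libraries where they do the work, as an engineer would, in place of code of your own. Each camera call takes 0.05 s, during which the arm holds its last target. There are 200 camera calls.

## Task

Start up the handle-sanding station by pressing three buttons down with your fingertips, each lightly, in this order: first the blue one on the dust extractor's remote, then the yellow one on the bench lamp's base, and last the green one on the sander's switch box; each stays down when it has been pressed home. Do not press the red stop button, and pick nothing up: the remote and the lamp stay where they stand, and the handle, glue bottle, file and dowel are left alone.

Things in the scene. Friction and masses are not known exactly. Their poses are not given: they have to be found in the camera images.
- remote: Loose hand remote of the dust extractor: black box, 120 (x) x 85 (y) x 30 mm high, 0.5 kg, rubber underside, one blue button in the middle of its top. Origin: centre of its underside, z up.
- lamp: Loose bench lamp, about 1.8 kg: grey base 150 (x) x 100 (y) x 30 mm high; a yellow button on the base 40 mm from the centre towards the base's own -x; from 55 mm on the +x side a steel gooseneck rises and leans away to +x, up to 145 mm high, with the lamp head 150 to 230 mm out on +x. Origin: centre of the base's underside, z up.
- switchbox: Switch box of the belt sander, bolted to the bench: green box 100 (x) x 160 (y) x 50 mm high, with a bolting strip 130 mm long (x), 5 mm high. Carries a green and a red button side by side, 40 mm either side of its centre along its y; which is on which side varies. Origin: centre of its underside, z up.
- handle: Bystander: loose turned wooden hammer handle, lying, 300 mm long along its y, about 35 mm thick. Origin: under its middle.
- glue: Bystander: loose white glue bottle, standing, 50 mm diameter, 115 mm high. Origin: centre of its underside.
- file: Bystander: loose flat file with wooden handle, lying, 235 mm long along its x (from -110 to +125), 22 mm wide and high, 0.18 kg. Origin: on the underside.
- dowel: Bystander: loose short wooden dowel, standing, 32 mm diameter, 90 mm high. Origin: centre of its underside.
- blue_top (a point): Centre of the top face of the round blue push button, 36 mm across, in the middle of the remote's top. Up, its top is 48 mm above the bench (18 mm above its housing, in a black rubber collar 50 mm across and 6 mm high). The point moves with the button.
- blue (a joint): How far the blue button is pressed down: 0 up (as at the start) to 0.010 m fully down. It has no return spring: it gives way at about 3 N (a little more when moving fast) and stays where it is left. At the end of its travel it rests on its collar, a springy rubber mount that yields 0.5 mm per N, 6 mm at most, and comes back (this is not counted in the value).
- yellow_top (a point): Centre of the top face of the round yellow push button, 36 mm across, on the lamp's base. Up, its top is 48 mm above the bench (18 mm above its housing, in a black rubber collar 50 mm across and 6 mm high). The point moves with the button.
- yellow (a joint): How far the yellow button is pressed down: 0 up (as at the start) to 0.010 m fully down. It has no return spring: it gives way at about 3 N (a little more when moving fast) and stays where it is left. At the end of its travel it rests on its collar, a springy rubber mount that yields 0.5 mm per N, 6 mm at most, and comes back (this is not counted in the value).
- green_top (a point): Centre of the top face of the round green push button, 36 mm across, on the switch box. Up, its top is 68 mm above the bench (18 mm above its housing, in a black rubber collar 50 mm across and 6 mm high). The point moves with the button.
- green (a joint): How far the green button is pressed down: 0 up (as at the start) to 0.010 m fully down. It has no return spring: it gives way at about 3 N (a little more when moving fast) and stays where it is left. At the end of its travel it rests on its collar, a springy rubber mount that yields 0.5 mm per N, 6 mm at most, and comes back (this is not counted in the value).
- red_top (a point): Centre of the top face of the round red push button, 36 mm across, on the switch box: the stop button, not to be pressed. Up, its top is 68 mm above the bench (18 mm above its housing, in a black rubber collar 50 mm across and 6 mm high). The point moves with the button.
- red (a joint): How far the red button is pressed down: 0 up (as at the start) to 0.010 m fully down. It has no return spring: it gives way at about 3 N (a little more when moving fast) and stays where it is left. At the end of its travel it rests on its collar, a springy rubber mount that yields 0.5 mm per N, 6 mm at most, and comes back (this is not counted in the value).
Things that resemble listed ones, but are neither listed nor needed, are in the scene too. What is shaped like the remote but pink or purple is not meant.

How it is judged:
On the way, in this order (a step that is already met when the one before it is completed fails the run):
1. the blue button is pressed down (at least 6 of its 10 mm) (value of joint blue above 0.006 m), for 0.1 s.
2. the yellow button is pressed down (at least 6 of its 10 mm) (value of joint yellow above 0.006 m), for 0.1 s.
3. the green button is pressed down (at least 6 of its 10 mm) (value of joint green above 0.006 m), for 0.1 s.
At the end, for the whole second after the job is handed in: Blue, yellow and green buttons are down (each at least 6 of 10 mm), red is up (under 3 mm), the remote, lamp and the four bystanders stand at rest, upright where they stood, within 20 mm of where they began (value of joint each of blue, yellow, green above 0.006 m and value of joint red below 0.003 m and distance of each of remote, lamp, handle, glue, file, dowel from where it was at the start of the episode below 0.02 m and angle between each of remote, lamp, glue, dowel's own z axis and vertical below 0.1 rad and linear speed of each of remote, lamp, handle, glue, file, dowel below 0.02 m/s); the robot touches nothing.
It fails at once if the red stop button is pressed (3 mm or more) (value of joint red above 0.003 m).
It fails at once if a button, the remote, the lamp or the switch box is pressed hard (over 25 N) (contact force between any of the arm, the fingers and remote above 25 N or contact force between any of the arm, the fingers and lamp above 25 N or contact force between any of the arm, the fingers and switchbox above 25 N or contact force between any of the arm, the fingers and green above 25 N or contact force between any of the arm, the fingers and red above 25 N).
It fails at once if the remote or the lamp is shifted by more than 20 mm, lifted or tipped (distance of any of remote, lamp from where it was at the start of the episode above 0.02 m or height (world z) of any of remote, lamp above 0.008 m or angle between any of remote, lamp's own z axis and vertical above 0.15 rad).
It fails at once if the handle, glue bottle, file or dowel is moved by more than 20 mm or knocked over (distance of any of handle, glue, file, dowel from where it was at the start of the episode above 0.02 m or angle between any of glue, dowel's own z axis and vertical above 0.3 rad).
It also fails if it takes over 50 s, if anything falls off the work surface, if the arm or the gripper's body presses on something with over 40 N, if the wrist force passes 120 N, or if a joint passes its speed limit or range.

## Working session

There is one attempt and no reset: what is moved stays moved. The work goes in short steps, Python scripts to look and compute and a shell command to move; the robot and the scene stay as the last step left them, time stands still between calls to the robot, and variables do not carry over. Pictures are saved under pics/ and viewed, at most 10 in all, crops included, and the job is handed in when it is done.

```bash
mkdir -p pics
cat > h.py <<'E'
import numpy as np, cv2
from bench import manip, eyes, order
from scipy.spatial.transform import Rotation as R
def cam(n):
    o=manip.get_obs(); c=eyes.read_camera(n)
    if n=="wrist":
        T=np.eye(4); T[:3,:3]=R.from_rotvec(o["orientation"]).as_matrix(); T[:3,3]=o["tcp_pos"]
        c["extrinsics"]=T@np.array(c["hand_eye"])
    return c
def ray(c,u,v,z):
    E=np.array(c["extrinsics"]); d=E[:3,:3]@[(u-c["cx"])/c["fx"],(v-c["cy"])/c["fy"],1]
    return E[:3,3]+d*(z-E[2,3])/d[2]
def save(c,n): cv2.imwrite(f"pics/{n}.png",cv2.cvtColor(np.array(c["pixels"]),cv2.COLOR_RGB2BGR))
def blobs(c,z=0.048,amin=25):
    hsv=cv2.cvtColor(np.array(c["pixels"]),cv2.COLOR_RGB2HSV)
    for name,lo,hi in [("blue",100,128),("yellow",22,34),("green",40,85),("red",0,6),("red2",174,179),("purple",130,172)]:
        m=cv2.inRange(hsv,(lo,110,60),(hi,255,255))
        n,_,s,ce=cv2.connectedComponentsWithStats(m)
        for i in range(1,n):
            if s[i,4]>=amin: print(name,s[i].tolist(),ce[i].round(1),*[ (zz,ray(c,*ce[i],zz)[:2].round(3).tolist()) for zz in (0.048,0.068)])
E
python3 - <<'E'
from h import *
a=[]
for n in ("scene","side","wrist"):
    c=cam(n); save(c,n); print(n,np.array(c["extrinsics"])[:3,3].round(2)); blobs(c)
E
```

```text
scene [1.23 0.43 0.85]
blue [475, 0, 31, 7, 138] [491.3   2.1] (0.048, [-0.94, -0.181]) (0.068, [-0.886, -0.166])
blue [110, 22, 37, 14, 159] [128.9  27.4] (0.048, [0.136, -1.095]) (0.068, [0.163, -1.056])
blue [80, 36, 44, 36, 888] [100.2  51.2] (0.048, [0.317, -1.023]) (0.068, [0.339, -0.987])
blue [92, 54, 53, 28, 302] [123.3  68.2] (0.048, [0.343, -0.874]) (0.068, [0.366, -0.841])
blue [172, 139, 13, 11, 115] [178.2 143.9] (0.048, [0.516, -0.447]) (0.068, [0.534, -0.425])
blue [226, 155, 15, 12, 141] [233.1 160.4] (0.048, [0.478, -0.291]) (0.068, [0.497, -0.273])
blue [145, 193, 16, 13, 169] [152.8 198.9] (0.048, [0.702, -0.337]) (0.068, [0.715, -0.318])
yellow [450, 275, 20, 18, 240] [459.9 283.7] (0.048, [0.491, 0.32]) (0.068, [0.51, 0.322])
green [507, 0, 38, 16, 444] [524.8   6.1] (0.048, [-0.988, -0.063]) (0.068, [-0.932, -0.051])
green [276, 206, 16, 15, 185] [283.6 212.9] (0.048, [0.55, -0.075]) (0.068, [0.567, -0.062])
red [541, 0, 19, 24, 318] [551.4  11.5] (0.048, [-1.002, 0.035]) (0.068, [-0.946, 0.045])
red [224, 36, 27, 25, 429] [235.3  48.8] (0.048, [0.018, -0.693])
[... 1216 characters left out ...]
]) (0.068, [-0.007, -0.67])
red [257, 229, 15, 13, 148] [264.3 234.8] (0.048, [0.576, 0.003]) (0.068, [0.566, 0.018])
red2 [336, 159, 43, 17, 213] [355.8 167.3] (0.048, [0.489, -0.386]) (0.068, [0.481, -0.362])
purple [271, 151, 39, 25, 260] [289.9 166.3] (0.048, [0.664, -0.283]) (0.068, [0.652, -0.261])
purple [283, 153, 14, 8, 39] [289.4 157.6] (0.048, [0.686, -0.319]) (0.068, [0.674, -0.297])
wrist [0.65 0.07 0.37]
green [150, 128, 104, 156, 2734] [211.5 187.2] (0.048, [0.58, -0.0]) (0.068, [0.584, 0.004])
green [175, 236, 37, 36, 1041] [193.  253.4] (0.048, [0.556, -0.073]) (0.068, [0.561, -0.064])
red [175, 157, 41, 39, 1239] [194.8 176.2] (0.048, [0.564, 0.011]) (0.068, [0.569, 0.015])
```

View pics/scene.png

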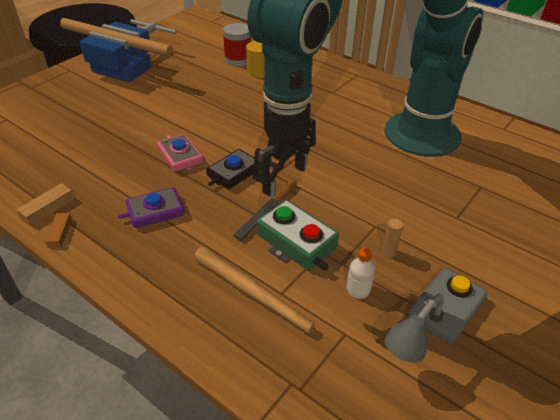

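View pics/side.png

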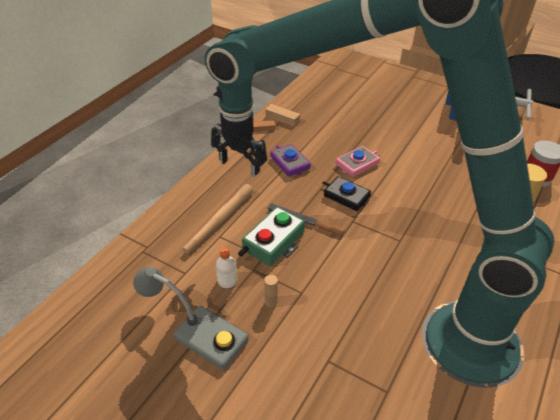

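Run:
```python
import cv2
i=cv2.imread('pics/scene.png')[120:260,110:310]
cv2.imwrite('pics/crop.png',cv2.resize(i,None,fx=4,fy=4,interpolation=cv2.INTER_CUBIC))
```

```text
(no output)
```

View pics/crop.png

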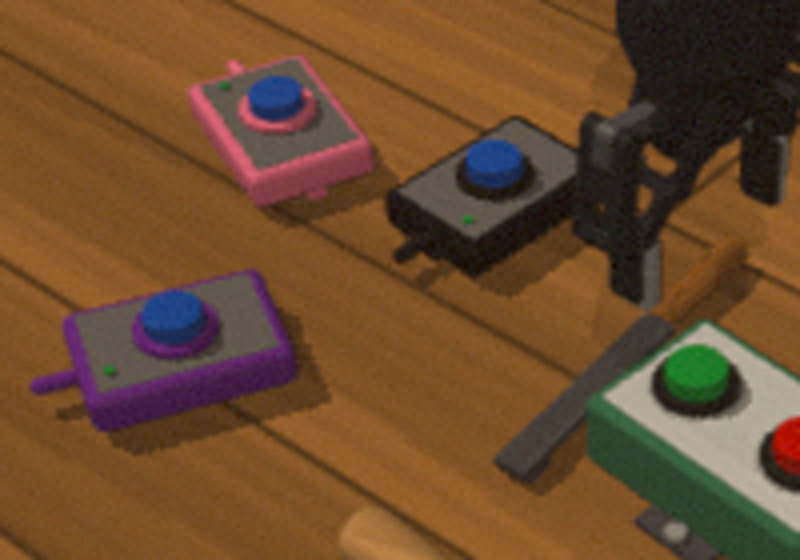

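The blue-buttoned candidates in the scene view are black at (233,160), pink at (178,144) and purple at (153,199). The black one fits: it has a black housing and collar, and the crop confirms it. The two views agree to within about 8 mm: blue ≈ (0.475, −0.291), yellow ≈ (0.488, 0.319), green ≈ (0.562, −0.062), red ≈ (0.570, 0.017). The green-red spacing is 79 mm, against 80 mm given.

```bash
cat >> h.py <<'E'
def go(x,y,z):
    o=manip.get_obs(); M=R.from_rotvec(o["orientation"]).as_matrix()
    print("t",round(o["time"],2),"tcp",np.round(o["tcp_pos"],4),"F",np.round(o["ft_force"],1),"op",round(o["opening"],2),"shift mm",(M.T@(np.array([x,y,z])-o["tcp_pos"])*1000).round(1))
    return M
E
python3 -c "
from h import *
print(go(.475,-.291,.12).round(3))"
```

```text
t 0.15 tcp [ 6.496e-01 -1.000e-04  2.305e-01] F [ 0.1 -0.9 -0.1] op 1.0 shift mm [-290.9 -174.4  110.8]
[[ 0.     1.    -0.001]
 [ 1.    -0.    -0.   ]
 [-0.    -0.001 -1.   ]]
```

```bash
python3 -m inch '[[0,-29,-17,0,0,0,0],[0,-29,-17,0,0,0,0],[0,-29,-18,0,0,0,0],[0,-29,-17,0,0,0,0],[0,-29,-18,0,0,0,0],[0,-29,-17,0,0,0,0],[0,-29,-18,0,0,0,0],[0,-29,-17,20,0,0,0],[0,-29,-18,30,0,0,0],[0,-30,-17,40,0,0,0],[0,0,0,0,0,0,0],[0,0,0,0,0,0,0]]'
python3 - <<'E'
from h import *
go(.475,-.291,.06)
c=cam("wrist"); save(c,"w1"); blobs(c)
c=cam("side"); blobs(c,amin=60)
E
```

```text
time: 1.65
tcp_pos: [0.4767, -0.2906, 0.1416]
orientation: [2.221, 2.222, 0.001]
ft_force: [1.0, 0.1, 0.9]
opening: 0.001
gripper_force: 0.0
t 1.65 tcp [ 0.4767 -0.2906  0.1416] F [1.  0.1 0.9] op 0.0 shift mm [-0.4 -1.7 81.6]
blue [250, 193, 48, 49, 1793] [273.5 217.3] (0.048, [0.471, -0.294]) (0.068, [0.472, -0.288])
blue [525, 250, 35, 45, 1281] [544.4 272.1] (0.048, [0.687, -0.34]) (0.068, [0.669, -0.33])
green [327, 190, 7, 8, 45] [329.9 193.4] (0.048, [0.513, -0.276]) (0.068, [0.51, -0.271])
red2 [326, 302, 17, 7, 67] [335.  305.4] (0.048, [0.521, -0.37]) (0.068, [0.518, -0.357])
red2 [272, 342, 14, 28, 162] [277.5 351.5] (0.048, [0.474, -0.415]) (0.068, [0.474, -0.399])
purple [445, 188, 115, 140, 3755] [493.2 242. ] (0.048, [0.641, -0.314]) (0.068, [0.627, -0.306])
purple [512, 240, 48, 56, 937] [530.4 263.3] (0.048, [0.674, -0.332]) (0.068, [0.657, -0.323])
blue [447, 70, 39, 55, 922] [462.3  99.9] (0.048, [0.326, -0.936]) (0.068, [0.321, -0.902])
blue [285, 149, 11, 10, 87] [289.9 153.7] (0.048, [0.695, -0.337]) (0.068, [0.683, -0.314])
blue [342, 182, 12, 11, 105] [347.6 186.9] (0.048, [0.471, -0.29]) (0.068, [0.463, -0.269])
yellow [217, 331, 14, 13, 132] [223.5 337. ] (0.048, [0.486, 0.318]) (0.068, [0.477, 0.328])
green [276, 213, 13, 11, 115] [282.1 217.9] (0.048, [0.569, -0.077]) (0.068, [0.559, -0.06])
red [546, 163, 14, 19, 163] [551.3 170.5] (0.048, [-0.029, -0.69]) (0.068, [-0.027, -0.661])
red [257, 229, 15, 12, 148] [264.2 234.7] (0.048, [0.577, 0.003]) (0.068, [0.566, 0.018])
red2 [337, 159, 42, 17, 219] [356.  167.3] (0.048, [0.489, -0.386]) (0.068, [0.48, -0.363])
purple [271, 152, 39, 24, 258] [290.  166.4] (0.048, [0.663, -0.283]) (0.068, [0.651, -0.261])
```

View pics/w1.png

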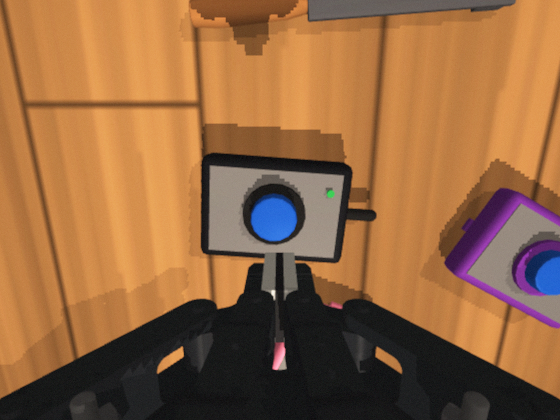

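The wrist view shows the black remote with its blue button at (273,217), which casts to (0.472, −0.293). That agrees with the other views.

```bash
python3 -m inch '[[0,-2,-4,25,0,0,0],[0,0,0,25,0,0,0],[0,0,0,20,0,0,0],[0,0,0,10,0,0,0],[0,0,0,0,0,0,0],[0,0,0,0,0,0,0]]'; python3 -m inch '[[0,0,0,5,0,0,0],[0,0,0,5,0,0,0],[0,0,0,3,0,0,0],[0,0,0,3,0,0,0],[0,0,0,2,0,0,0],[0,0,0,2,0,0,0],[0,0,0,0,0,0,0],[0,0,0,0,0,0,0]]'
```

```text
time: 2.5
tcp_pos: [0.4728, -0.2932, 0.0623]
orientation: [2.22, 2.221, 0.001]
ft_force: [0.9, -0.1, -0.1]
opening: -0.002
gripper_force: 0.0
time: 3.5
tcp_pos: [0.4719, -0.293, 0.0413]
orientation: [-2.221, -2.221, 0.0]
ft_force: [-2.0, -0.0, 1.7]
opening: 0.001
gripper_force: 1.2
```

```bash
python3 -m inch '[[0,0,0,2,0,0,0],[0,0,0,2,0,0,0],[0,0,0,0,0,0,0],[0,0,0,0,0,0,0]]'; python3 -m inch '[[0,0,0,1,0,0,0],[0,0,0,1,0,0,0],[0,0,0,0,0,0,0],[0,0,0,0,0,0,0]]'
```

```text
time: 4.0
tcp_pos: [0.4719, -0.293, 0.0372]
orientation: [-2.221, -2.221, 0.0]
ft_force: [-1.4, -0.1, 2.1]
opening: -0.004
gripper_force: 1.2
time: 4.5
tcp_pos: [0.4719, -0.293, 0.0355]
orientation: [-2.222, -2.221, 0.0]
ft_force: [-3.5, 1.3, 5.9]
opening: 0.001
gripper_force: 2.6
```

The force rose to 6 N past 10 mm of travel, so the button is home. I'll lift and go over to the lamp.

```bash
python3 -m inch '[[0,0,0,-15,0,0,0],[0,0,0,-40,0,0,0],[0,0,0,-55,0,0,0],[0,20,0,-55,0,0,0],[0,40,1,0,0,0,0],[0,40,1,0,0,0,0],[0,40,1,0,0,0,0],[0,40,1,0,0,0,0],[0,40,1,0,0,0,0],[0,40,1,0,0,0,0],[0,40,1,0,0,0,0],[0,40,1,0,0,0,0],[0,40,1,0,0,0,0],[0,40,1,0,0,0,0],[0,40,1,0,0,0,0],[0,40,1,0,0,0,0],[0,40,1,0,0,0,0],[0,40,1,0,0,0,0],[0,20,1,0,0,0,0],[0,0,0,0,0,0,0]]'
python3 - <<'E'
from h import *
go(.488,.319,.06)
c=cam("wrist"); save(c,"w2"); blobs(c)
c=cam("scene"); blobs(c,amin=100); save(c,"s2")
E
```

```text
time: 7.0
tcp_pos: [0.4869, 0.3078, 0.2004]
orientation: [2.219, 2.223, 0.0]
ft_force: [0.4, -1.3, 0.4]
opening: 0.001
gripper_force: 0.0
t 7.0 tcp [0.4869 0.3078 0.2004] F [ 0.4 -1.3  0.4] op 0.0 shift mm [ 11.2   1.1 140.4]
yellow [259, 163, 38, 38, 1107] [277.8 181.7] (0.048, [0.485, 0.32]) (0.068, [0.485, 0.324])
blue [475, 0, 25, 7, 114] [489.3   2.2] (0.048, [-0.933, -0.187]) (0.068, [-0.879, -0.171])
blue [110, 22, 38, 14, 159] [128.9  27.3] (0.048, [0.136, -1.095]) (0.068, [0.163, -1.056])
blue [80, 36, 43, 34, 704] [99.9 49.5] (0.048, [0.309, -1.034]) (0.068, [0.332, -0.997])
blue [114, 56, 30, 26, 176] [129.6  66.7] (0.048, [0.324, -0.866]) (0.068, [0.347, -0.834])
blue [172, 139, 13, 11, 115] [178.3 143.9] (0.048, [0.516, -0.447]) (0.068, [0.534, -0.425])
blue [145, 193, 16, 13, 171] [152.7 199. ] (0.048, [0.702, -0.337]) (0.068, [0.715, -0.318])
yellow [450, 275, 21, 18, 232] [459.8 283.5] (0.048, [0.491, 0.319]) (0.068, [0.509, 0.322])
green [521, 0, 37, 23, 305] [540.1  10.3] (0.048, [-0.985, -0.003]) (0.068, [-0.929, 0.008])
green [538, 33, 22, 18, 157] [549.4  41.6] (0.048, [-0.727, 0.113]) (0.068, [-0.678, 0.121])
green [276, 206, 16, 15, 185] [283.6 212.9] (0.048, [0.55, -0.075]) (0.068, [0.567, -0.062])
red [224, 36, 26, 25, 414] [235.   48.8] (0.048, [0.019, -0.693]) (0.068, [0.049, -0.665])
red [302, 224, 18, 15, 217] [310.9 231.1] (0.048, [0.558, 0.006]) (0.068, [0.574, 0.017])
red2 [158, 134, 45, 38, 435] [181.2 158.8] (0.048, [0.555, -0.396]) (0.068, [0.572, -0.375])
purple [118, 187, 66, 41, 630] [152.7 214. ] (0.048, [0.736, -0.299]) (0.068, [0.748, -0.281])
```

View pics/w2.png

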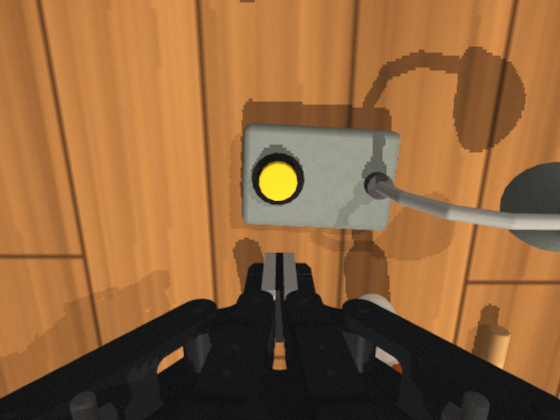

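The wrist view shows the yellow button at (278,182), at (0.485, 0.320). The gooseneck foot is at (376,185), about 95 mm clear in x.

```bash
python3 -m inch '[[0,12,0,25,0,0,0],[0,0,0,40,0,0,0],[0,0,0,40,0,0,0],[0,0,0,25,0,0,0],[0,0,0,8,0,0,0],[0,0,0,0,0,0,0],[0,0,0,0,0,0,0]]'; python3 -m inch '[[0,0,0,5,0,0,0],[0,0,0,5,0,0,0],[0,0,0,3,0,0,0],[0,0,0,3,0,0,0],[0,0,0,2,0,0,0],[0,0,0,2,0,0,0],[0,0,0,0,0,0,0],[0,0,0,0,0,0,0]]'
```

```text
time: 7.98
tcp_pos: [0.488, 0.3191, 0.0636]
orientation: [2.222, 2.22, 0.003]
ft_force: [-0.3, 0.3, -0.4]
opening: 0.0
gripper_force: 0.0
time: 8.98
tcp_pos: [0.4869, 0.3189, 0.0423]
orientation: [2.222, 2.221, -0.0]
ft_force: [-1.0, -1.6, 1.9]
opening: -0.0
gripper_force: 1.2
```

```bash
python3 -m inch '[[0,0,0,2,0,0,0],[0,0,0,2,0,0,0],[0,0,0,1,0,0,0],[0,0,0,0,0,0,0],[0,0,0,0,0,0,0]]'; python3 -m inch '[[0,0,0,1,0,0,0],[0,0,0,1,0,0,0],[0,0,0,0,0,0,0],[0,0,0,0,0,0,0]]'
```

```text
time: 9.6
tcp_pos: [0.487, 0.319, 0.0372]
orientation: [-2.221, -2.221, 0.0]
ft_force: [-1.5, -1.4, 2.4]
opening: 0.001
gripper_force: 1.2
time: 10.1
tcp_pos: [0.487, 0.319, 0.0355]
orientation: [2.221, 2.221, -0.0]
ft_force: [-3.3, -1.4, 5.6]
opening: -0.002
gripper_force: 2.6
```

Yellow is home too (5.6 N). Green is next.

```bash
python3 -m inch '[[0,0,0,-15,0,0,0],[0,0,0,-40,0,0,0],[0,0,0,-55,0,0,0],[0,0,0,-55,0,0,0],[0,-18,0,0,0,0,0],[0,-36,8,0,0,0,0],[0,-36,8,0,0,0,0],[0,-36,8,0,0,0,0],[0,-36,8,0,0,0,0],[0,-36,8,0,0,0,0],[0,-36,8,0,0,0,0],[0,-36,8,0,0,0,0],[0,-36,8,0,0,0,0],[0,-36,8,0,0,0,0],[0,-36,3,0,0,0,0],[0,0,0,30,0,0,0],[0,0,0,0,0,0,0],[0,0,0,0,0,0,0]]'
python3 - <<'E'
from h import *
go(.562,-.062,.08)
c=cam("wrist"); save(c,"w3"); blobs(c)
E
```

```text
time: 12.35
tcp_pos: [0.5622, -0.0586, 0.1708]
orientation: [2.22, 2.222, 0.001]
ft_force: [0.1, -0.5, 0.1]
opening: -0.002
gripper_force: 0.0
t 12.35 tcp [ 0.5622 -0.0586  0.1708] F [ 0.1 -0.5  0.1] op -0.0 shift mm [-3.4 -0.2 90.8]
green [219, 52, 138, 206, 3916] [283.1 137.8] (0.048, [0.564, -0.005]) (0.068, [0.564, -0.004])
green [256, 193, 45, 47, 1647] [277.9 216.3] (0.048, [0.56, -0.071]) (0.068, [0.56, -0.064])
red [264, 86, 50, 52, 2043] [288.4 112. ] (0.048, [0.568, 0.014]) (0.068, [0.568, 0.014])
```

View pics/w3.png

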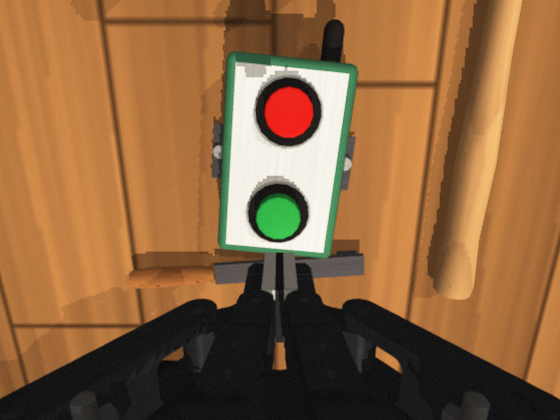

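The wrist view shows green at (278,216), which casts to (0.560, −0.064). Red is at (288,112), 78 mm away on +y, clear of the shut fingertips.

```bash
python3 -m inch '[[0,-4,-2,25,0,0,0],[0,0,0,35,0,0,0],[0,0,0,20,0,0,0],[0,0,0,8,0,0,0],[0,0,0,0,0,0,0],[0,0,0,0,0,0,0]]'; python3 -m inch '[[0,0,0,5,0,0,0],[0,0,0,5,0,0,0],[0,0,0,3,0,0,0],[0,0,0,3,0,0,0],[0,0,0,2,0,0,0],[0,0,0,2,0,0,0],[0,0,0,0,0,0,0],[0,0,0,0,0,0,0]]'
```

```text
time: 13.15
tcp_pos: [0.5609, -0.063, 0.0835]
orientation: [2.22, 2.221, 0.002]
ft_force: [-0.8, 0.4, 0.1]
opening: -0.002
gripper_force: 0.0
time: 14.15
tcp_pos: [0.5599, -0.063, 0.0623]
orientation: [-2.221, -2.221, 0.0]
ft_force: [-2.4, -0.5, 2.3]
opening: 0.003
gripper_force: 1.2
```

```bash
python3 -m inch '[[0,0,0,2,0,0,0],[0,0,0,2,0,0,0],[0,0,0,1,0,0,0],[0,0,0,0,0,0,0],[0,0,0,0,0,0,0]]'; python3 -m inch '[[0,0,0,1,0,0,0],[0,0,0,1,0,0,0],[0,0,0,0,0,0,0],[0,0,0,0,0,0,0]]'; python3 -m inch '[[0,0,0,-15,0,0,0],[0,0,0,-40,0,0,0],[0,0,0,-50,0,0,0],[0,0,0,-50,0,0,0],[0,0,0,0,0,0,0],[0,0,0,0,0,0,0]]'
python3 - <<'E'
from h import *
c=cam("side"); save(c,"side3"); blobs(c,amin=60)
E
```

```text
time: 14.78
tcp_pos: [0.5599, -0.0631, 0.0572]
orientation: [-2.221, -2.221, 0.0]
ft_force: [-2.2, 0.3, 2.3]
opening: -0.001
gripper_force: 1.2
time: 15.28
tcp_pos: [0.56, -0.063, 0.0555]
orientation: [2.221, 2.221, -0.0]
ft_force: [-1.8, 0.7, 6.1]
opening: 0.002
gripper_force: 2.6
time: 16.02
tcp_pos: [0.5599, -0.063, 0.2105]
orientation: [2.221, 2.221, 0.001]
ft_force: [-0.6, 0.9, 0.5]
opening: -0.001
gripper_force: 0.0
blue [447, 70, 36, 55, 848] [460.5  99.1] (0.048, [0.334, -0.937]) (0.068, [0.328, -0.904])
blue [354, 151, 10, 8, 68] [358.3 154.4] (0.048, [0.51, -0.448]) (0.068, [0.501, -0.424])
blue [341, 184, 13, 9, 88] [347.4 188. ] (0.048, [0.469, -0.286]) (0.068, [0.461, -0.264])
green [276, 215, 13, 9, 95] [282.1 218.7] (0.048, [0.567, -0.075]) (0.068, [0.557, -0.058])
red [545, 163, 15, 19, 167] [551.  170.5] (0.048, [-0.028, -0.69]) (0.068, [-0.027, -0.661])
red [257, 229, 15, 13, 148] [264.3 234.8] (0.048, [0.576, 0.003]) (0.068, [0.566, 0.018])
red2 [337, 159, 42, 17, 212] [355.6 167.3] (0.048, [0.49, -0.386]) (0.068, [0.481, -0.362])
purple [289, 163, 21, 13, 136] [299.1 168.9] (0.048, [0.634, -0.287]) (0.068, [0.622, -0.265])
```

View pics/side3.png

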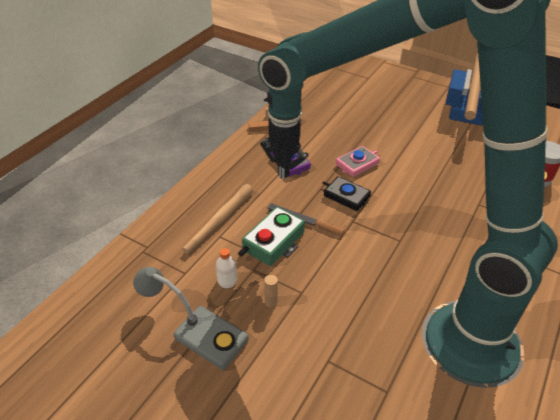

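In the side view, blue (347,188), green (282,219) and yellow (224,340) are all lower than before. Red (264,235) is unchanged and up. Everything else stands in place, and the arm is clear.

```bash
python3 -c "
from bench import order
print(order.sign_off())"
```

```text
the job is handed in; nothing more can be done
None
```

I pressed blue, yellow and green home in that order, at about 6 N each, without touching red or shifting anything that I could see, and handed the job in at about 16 s; the verdict was not shown.

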